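# Sensor head to the light tester, shutter held at half

### The arm

A 7-joint arm with a two-finger parallel gripper is mounted at the origin on the work surface. World frame = base frame: x ahead of the robot, y to its left, z up, the work surface at z = 0. Lengths are in m, angles in rad, forces in N, time in s.
With the tool pointing down it reaches from about 0.425 to 0.925 m from the base axis. Payload 6.8 kg.
Tool frame: the origin (TCP) lies at the very end of the fingers, on their centre line; the grasp point (between the pads) lies 19 mm behind it; z points along the fingers, y is the line along which they close (so a half turn about z gives the same grasp; the last joint's range is limited). The gripper opens to 85 mm and grips with 20 to 120 N. Pads are 22 mm wide; open, the fingers measure 114 mm over their backs; the gripper's body (76 mm by 85 mm) begins 54 mm behind the grasp point. The pads swing forward as they close: fully open they stand 13 mm farther back than shut.
Start: joints at [-0.108, 0.477, 0.022, 1.555, -0.011, 1.109, -0.083], TCP at [0.675, 0, 0.231] pointing down, gripper open.
Joint ranges: [-2.96, 2.96], [-0.34, 2.1], [-1.41, 1.46], [0.24, 2.44], [-1.37, 4.51], [0.17, 1.92], [-2.96, 2.96]. Speed limits (rad/s): [2.39, 2.39, 3.14, 3.14, 3.14, 3.14, 3.14].

### API

Orientations are given as a unit quaternion [w, x, y, z].
In Python, from station import bot gives the robot as it stands.
- The arm moves only by the tool jog_arm, never from a script. Its argument "motion" is a list of rows, each a list of 7 numbers: the turn, a rotation vector about the tool's x, y, z in rad, then the shift along the tool's x, y, z in mm, then the finger opening in mm, from 0 to 85.4. A call has 1 to 10 rows; each row is the pose to reach, as a shift and turn from the pose commanded when the call began, along the tool's axes at that moment; what a row does not reach only later rows make up. A row lasts 1/8 s, in which the tool goes at most 62.5 mm and 10.7 degrees, less where a joint would pass 70% of its speed; a pose out of reach is approached as far as the arm can. A call with a gripper value outside its range is refused whole. The fingers move at their own pace and stop on an object; "grip_force" is the grip in N (left out, the last holds). Time passes only in rows, so rows that repeat a pose let the fingers close. It gives the time, the measured TCP pose, the force, the opening and the grip force at its end, in the units of the state.
- bot.get_obs(): the state, without advancing time (a new reading comes with each control period).
- bot.read_camera(name): name is "scene" or "side" or "wrist"; returns a dict with "pixels" (420x560x3 uint8, red, green, blue), "camera_matrix" (3x3 intrinsics, pixels), "T" (4x4, takes a point from camera to world coordinates); the wrist camera has in their place "tool_from_camera" (4x4, takes a point from camera to tool coordinates, whose origin is the TCP and whose axes are the flange's). Camera axes: x right, y down, z forward; pixel columns grow to the right and rows downward; lengths in m; the calibration is good to about 2 mm. The wrist camera is an equidistant fisheye: a pixel r from the principal point sees the ray r / f radians off the axis. A picture is of the moment at which its call begins: read the wrist's pose just before it. There is no depth.
- bot.hand_in(): hands the job in; it is judged then, once.
Trained networks look in a picture, given as the dict that the camera call returned (one of the last four; its "shot" number tells which), for a name from the list of things; names that differ only in an ending like _2 or _b are one class to them, and where a whole thing is asked for, a point or a joint stands for the part that bears it (a point fixed in the world has none). Each returns a list of dicts, best first, with "score" (0 to 1); they miss things now and then, are a little off and sometimes report something else, mostly with a low value. They report only what shows in the picture. A call takes as long as a camera call. They do not tell look-alikes from the thing itself.
- bot.spot_in(thing, picture): "xy" ([column, row] in pixels, amid what is visible of it).
- bot.tip_of(thing, picture): "xy" ([column, row] in pixels: a listed point, or the origin of a listed thing).
The state is a dict: "t": time; "q": joint angles; "joint_vel": joint speeds; "joint_torque": joint torques, N m; "eef_pos": TCP position; "tool_rot": TCP orientation; "contact_force": force on the tool from outside, world axes, zero at the start; "torque": the same for the moment, N m; "gripper_width": opening from 0.0 (shut) to 1.0 (fully open); "grasp_force": force on a finger pad.
Only numpy, scipy, OpenCV 4.12 (cv2) and the standard library are available. Lean on these libraries where they do the work, as an engineer would, in place of code of your own. Each camera call takes 0.05 s, during which the arm holds its last target. There are 200 camera calls.

### The job

The light-sensor head in the small bench vise is finished: slide the vise's near jaw back well clear of it, lift the head out upright, and lower it (do not drop it) into the collar of the light tester until it sits flat on the collar's floor, then let go of it. Then slide the tester's spring-return shutter open by its upright grip to half travel, at the middle line of the three, for the mid-scale reading, and finish holding it there: the shutter springs shut if let go, so the program ends with the fingers still on the grip. Leave the tools and the screw tray where they are.

Things in the scene. Friction and masses are not known exactly. Their poses are not given: they have to be found in the camera images.
- vise: Small steel toolmaker's vise fixed to the bench, on either side of the midline. Origin under its centre, on the work surface. x runs from sliding to solid jaw, roughly away from the robot; y along the jaws' width. Dark sub-plate 180 x 90 x 10 mm, body 140 x 50 mm, bed 35 mm above the work surface; jaws 24 mm thick (x), 50 mm wide (y), tops 60 mm up; solid jaw at x = 46 to 70 mm.
- jaw_mid (a point): Centre of the vise's sliding jaw, a steel block 24 (vise x) x 50 (vise y) x 25 mm high, about 48 mm above the work surface; moves with the jaw. Its two ends, 50 mm apart, are free to be pinched from above, down to the bed about 13 mm below this point.
- jaw (a joint): Travel of the sliding jaw in m: 0 = closed on the sensor head, 0.040 = fully open. It slides along the vise's -x axis, roughly towards the robot. Its clamp screw is already slack: it slides with about 3 N of friction and stays where it is left.
- sensor: The finished sensor head: aluminium block 36 (x) x 46 (y) x 44 mm high, about 0.18 kg, a window in its underside, a coax socket 16 mm across and 14 mm tall on top. Origin at the block's centre, half-way up. At the start it stands on the vise's bed at vise x = 28 mm, its x along the vise's x between the jaws, its upper 19 mm above the jaw tops; the y faces, 46 mm apart, are free to be gripped.
- tester: Light-sensor tester fixed to the bench: pale green-grey case 280 (x) x 150 (y) x 60 mm high. Origin under its centre, on the work surface; x roughly away from the robot. On top, from near to far on the centre line: black collar (centre x = -85 mm), steel shutter blade in guides with an upright grip, and a spring barrel (x = 84 to 136 mm, up to 81 mm high) joined to the grip by a thin rod 71 mm up.
- nest (a point): Centre of the collar's floor, about 74 mm above the work surface, where the sensor head must stand (its origin is then 22 mm above this point). The collar is open above, 44 (tester x) x 54 (tester y) mm inside, so the head fits with its x along the tester's x, either way round, 4 mm to spare each side. Flared rim 15 mm above the floor; 60 x 70 mm outside. A 28 mm light port opens in the floor.
- shutter (a joint): Travel of the shutter in m: 0 = shut, 0.020 = half, 0.040 = fully open. It opens along the tester's +x axis, away from the collar. A spring drives it shut: about 2.5 N at 0, 7.5 N at half travel, 12.5 N fully open. Three dark lines across the guides mark where the middle of the grip stands when shut, at half travel and fully open.
- grip_mid (a point): The shutter's upright black finger grip, a block 14 (tester x) x 24 (tester y) x 34 mm high fixed to the blade. This point is its centre, 82 mm above the work surface; axes along the tester's. 95 mm (shut) to 135 mm (fully open) beyond the collar's centre along tester +x. Free on all sides down to the guides' tops, 69 mm up; the rod leaves its far side 11 mm below its centre.
- screwdriver: Loose screwdriver, about 185 mm long, 30 mm high, lying between vise and tester; leave it alone. Origin under the front end of the handle.
- nut_driver: Loose nut driver with an orange and black handle, about 175 mm long, 28 mm high, lying farther out between vise and tester; leave it alone. Origin under the front end of the handle.
- crimper: Loose blue and black battery crimping tool standing on its battery, 75 x 60 mm, about 195 mm tall, beyond the work; leave it alone. Origin under its centre.
- screw_tray: Loose grey divided tray of screws, 140 x 100 x 28 mm, at the far left of the work; leave it alone. Origin under its centre.
There are look-alikes about, which are no part of the job. Leave any brown look-alike of the vise alone. Of the things shaped like the sensor, the aluminium one is meant.

How it is judged:
On the way, in this order (a step that is already met when the one before it is completed fails the run):
1. the vise's sliding jaw has been slid back at least 10 mm while the head still stands in the vise (value of joint jaw above 0.01 m and z of sensor in the frame of vise below 0.066 m and horizontal distance between sensor and vise below 0.06 m), for 0.2 s.
2. the sensor head is lifted upright, clear of the vise (its underside above the jaw tops) (z of sensor in the frame of vise above 0.09 m and angle between sensor's own z axis and vertical below 0.5 rad), for 0.1 s.
3. the head sits flat in the tester's collar and has been let go (horizontal distance between sensor and nest below 0.007 m and z of sensor in the frame of nest below 0.0245 m and angle between sensor's own z axis and vertical below 0.07 rad and contact force between the fingers and sensor below 0.1 N), for 0.3 s.
At the end, for the whole second after the job is handed in: The sensor head stands flat (within 4 degrees) on the collar's floor, within 7 mm of its centre, at rest and not touched by the robot, while the fingers hold the shutter's grip (more than 3 N of contact) with the shutter still at half travel, 20 mm open within 4 mm (all of step 3 and z of sensor in the frame of nest above 0.019 m and linear speed of sensor below 0.02 m/s and contact force between the arm and sensor below 0.1 N and value of joint shutter between 0.016 and 0.024 m and velocity of joint shutter between -0.01 and 0.01 m/s and contact force between the fingers and shutter above 3 N); the arm keeps its last pose, push and grip.
It fails at once if the head is dropped into the collar (arrives faster than 0.6 m/s) (horizontal distance between sensor and nest below 0.03 m and z of sensor in the frame of nest below 0.06 m and linear speed of sensor above 0.6 m/s).
It fails at once if a tool or the screw tray is moved more than 25 mm (distance of any of screwdriver, nut_driver, crimper, screw_tray from where it was at the start of the episode above 0.025 m).
It also fails if it takes over 58 s, if anything falls off the work surface, if the arm or the gripper's body presses on something with over 40 N, if the wrist force passes 120 N, or if a joint passes its speed limit or range.

## Working session

There is one attempt and no reset: what is moved stays moved. The work goes in short steps, Python scripts to look and compute and a tool call to move; the robot and the scene stay as the last step left them, time stands still between calls to the robot, and variables do not carry over. Pictures are saved under pics/ and viewed, at most 10 in all, crops included, and the job is handed in when it is done.

Besides the shell and the picture viewer there is one more tool, called after ">>>" by a JSON object that holds its "name" and its "arguments", one argument or row to a line. jog_arm: Moves the arm, as the interface text tells. Its arguments: {"type":"object","properties":{"motion":{"type":"array"},"grip_force":{"type":"number"}},"required":["motion"]}

```bash
mkdir -p pics; cat > h.py <<'E'
import numpy as np, cv2
from scipy.spatial.transform import Rotation as R
from station import bot
def toolT(o):
    T=np.eye(4); q=o["tool_rot"]; T[:3,:3]=R.from_quat([q[1],q[2],q[3],q[0]]).as_matrix(); T[:3,3]=o["eef_pos"]; return T
def shot(n):
    o=bot.get_obs(); p=bot.read_camera(n)
    if n=="wrist": p["W"]=toolT(o)@np.array(p["tool_from_camera"])
    else: p["W"]=np.array(p["T"])
    p["n"]=n; return p
def ray(p,xy):
    K=np.array(p["camera_matrix"]); d=np.array([(xy[0]-K[0,2])/K[0,0],(xy[1]-K[1,2])/K[1,1],1.])
    if p["n"]=="wrist":
        r=np.hypot(d[0],d[1]); d=np.array([d[0]/r*np.sin(r),d[1]/r*np.sin(r),np.cos(r)]) if r>1e-9 else np.array([0,0,1.])
    return p["W"][:3,3],p["W"][:3,:3]@d
def onz(p,xy,z):
    c,d=ray(p,xy); return c+d*(z-c[2])/d[2]
def px(p,X):
    K=np.array(p["camera_matrix"]); c=np.linalg.inv(p["W"])@np.append(X,1); c=c[:3]
    if p["n"]=="wrist":
        r=np.hypot(c[0],c[1]); th=np.arctan2(r,c[2]); u=c[:2]/r*th
    else: u=c[:2]/c[2]
    return np.array([K[0,0]*u[0]+K[0,2],K[1,1]*u[1]+K[1,2]])
def save(p,name): cv2.imwrite("pics/"+name,cv2.cvtColor(p["pixels"],cv2.COLOR_RGB2BGR))
E
cat > a.py <<'E'
from h import *
np.set_printoptions(precision=3,suppress=True)
Z=dict(vise=0,jaw_mid=.048,sensor=.057,tester=0,nest=.074,grip_mid=.082)
for n in ["scene","side","wrist"]:
    p=shot(n); save(p,n+"0.png"); print(n,p["W"][:3,3])
    for t,z in Z.items():
        for r in bot.tip_of(t,p)[:3]: print(t,round(r["score"],2),np.round(r["xy"]),onz(p,r["xy"],z)[:2])
o=bot.get_obs();print(o)
E
python3 a.py; python3 -c "
import cv2,numpy as np
a=[cv2.imread(f'pics/{n}0.png') for n in('scene','side')]
"
```

```text
scene [ 0.92  -0.459  1.091]
vise 0.75 [147. 323.] [ 0.461 -0.425]
vise 0.67 [217. 277.] [ 0.524 -0.222]
jaw_mid 0.65 [214. 272.] [ 0.526 -0.227]
jaw_mid 0.55 [136. 315.] [ 0.446 -0.428]
sensor 0.77 [225. 275.] [ 0.559 -0.218]
sensor 0.75 [265. 304.] [ 0.692 -0.217]
tester 0.63 [311. 174.] [0.537 0.221]
tester 0.43 [292. 144.] [0.418 0.283]
nest 0.92 [293. 144.] [0.455 0.236]
side [ 0.016 -0.868  0.68 ]
vise 0.9 [326. 277.] [ 0.537 -0.235]
vise 0.68 [350. 343.] [ 0.45  -0.431]
jaw_mid 0.52 [319. 262.] [ 0.522 -0.226]
jaw_mid 0.4 [245. 203.] [0.51  0.134]
sensor 0.73 [329. 255.] [ 0.551 -0.226]
sensor 0.69 [367. 247.] [ 0.653 -0.252]
tester 0.69 [242. 204.] [0.536 0.214]
nest 0.72 [214. 188.] [0.453 0.231]
grip_mid 0.72 [247. 180.] [0.559 0.209]
wrist [0.675 0.064 0.376]
vise 0.68 [183. 333.] [ 0.526 -0.224]
vise 0.57 [174.   9.] [0.543 0.213]
sensor 0.66 [198. 360.] [ 0.562 -0.224]
tester 0.97 [174.  10.] [0.542 0.212]
tester 0.72 [184. 331.] [ 0.529 -0.219]
{'t': 1.05, 'q': array([-0.108,  0.477,  0.022,  1.555, -0.012,  1.109, -0.083]), 'joint_vel': array([ 0.001, -0.   ,  0.001, -0.   ,  0.   ,  0.001, -0.   ]), 'joint_torque': array([  0.001, -59.633,   1.607, -28.154,   0.012,   0.001,  -0.   ]), 'eef_pos': array([0.675, 0.   , 0.231]), 'tool_rot': array([-0.   ,  0.707,  0.707,  0.   ]), 'contact_force': array([ 0.238, -0.855, -0.103]), 'torque': array([-0.004,  0.017,  0.043]), 'grasp_force': 0.0, 'gripper_width': 0.997882659464688}
```

View pics/scene0.png

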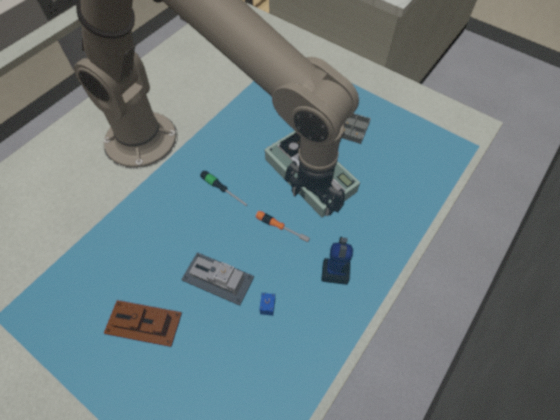

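View pics/wrist0.png

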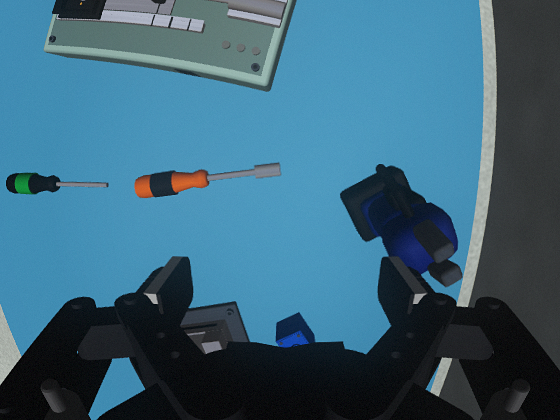

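The steel vise is near scene px (217,277), with the brown look-alike at (147,323). The blue sensor-shaped cube at (267,304) is another look-alike, and the tester is at about (311,174). Next I hover near the vise, turned 90°.

>>> {"name": "jog_arm", "arguments": {
  "motion": [
    [0,0,1.571,-225,-225,0,85],
    [0,0,1.571,-225,-225,0,85],
    [0,0,1.571,-225,-225,0,85],
    [0,0,1.571,-225,-225,0,85],
    [0,0,1.571,-225,-225,0,85],
    [0,0,1.571,-225,-225,0,85],
    [0,0,1.571,-225,-225,0,85],
    [0,0,1.571,-225,-225,0,85],
    [0,0,1.571,-225,-225,0,85],
    [0,0,1.571,-225,-225,0,85]
  ]
}}

```text
t: 2.3
eef_pos: [0.4501, -0.2249, 0.2314]
tool_rot: [0.0, 1.0, 0.0, 0.0]
contact_force: [-0.3, 0.0, -0.5]
gripper_width: 0.998
grasp_force: 0.0
```

```bash
cat > b.py <<'E'
from h import *
import sys
np.set_printoptions(precision=4,suppress=True)
Z=dict(vise=0,jaw_mid=.048,sensor=.057,tester=0,nest=.074,grip_mid=.082)
p=shot("wrist"); save(p,sys.argv[1])
for t in sys.argv[2:]:
    for r in bot.tip_of(t,p)[:2]: print(t,round(r["score"],2),np.round(r["xy"]),onz(p,r["xy"],Z[t])[:2])
o=bot.get_obs();print(o["t"],o["eef_pos"],o["tool_rot"],o["q"])
E
python3 b.py w1.png vise jaw_mid sensor
```

```text
vise 0.75 [281. 108.] [ 0.5353 -0.2214]
vise 0.71 [446. 180.] [ 0.4543 -0.4321]
jaw_mid 0.81 [468. 187.] [ 0.4556 -0.4357]
jaw_mid 0.68 [283. 110.] [ 0.5309 -0.2244]
sensor 0.89 [277.  81.] [ 0.5587 -0.2184]
2.5 [ 0.45   -0.225   0.2313] [-0.      1.      0.0004  0.0001] [ 0.0135  0.1951  0.3751  1.9796 -0.0856  0.9818 -1.1401]
```

View pics/w1.png

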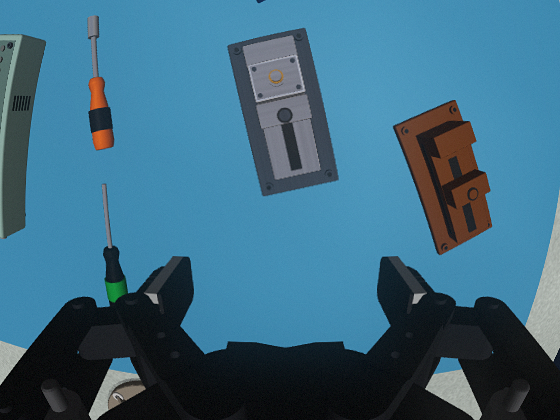

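The picture shows the steel vise with sub-plate corners at (228,46), (304,28), (338,180) and (263,196). The sensor's socket is at (277,77) and the sliding jaw at (285,112).

```bash
cat > c.py <<'E'
from h import *
np.set_printoptions(precision=4,suppress=True)
p=shot("wrist")
P=[onz(p,c,.010)[:2] for c in [(229,46),(303,29),(338,179),(264,195)]]
P=np.array(P);print(P,P.mean(0),[np.linalg.norm(P[i]-P[(i+1)%4]) for i in range(4)])
for a,b in((3,0),(2,1)):
    d=P[b]-P[a];print(np.degrees(np.arctan2(d[1],d[0])))
d=P[0]-P[1];print(np.degrees(np.arctan2(-d[0],d[1])))
print("socket",onz(p,(277,77),.093))
E
python3 c.py
```

```text
[[ 0.6079 -0.1635]
 [ 0.627  -0.2463]
 [ 0.4547 -0.2873]
 [ 0.4356 -0.2022]] [ 0.5313 -0.2248] [np.float64(0.08498582302432708), np.float64(0.17710195770094211), np.float64(0.08713683719390769), np.float64(0.17660427614549196)]
12.670046848748196
13.366249052101269
12.939977440215745
socket [ 0.5576 -0.2194  0.093 ]
```

>>> {"name": "jog_arm", "arguments": {
  "motion": [
    [0,0,-0.227,78,0,0,85],
    [0,0,-0.227,78,0,0,85],
    [0,0,-0.227,78,0,50,85],
    [0,0,-0.227,78,0,100,85],
    [0,0,-0.227,78,0,110,85],
    [0,0,-0.227,78,0,110,85]
  ]
}}

```text
t: 3.3
eef_pos: [0.5281, -0.2253, 0.1218]
tool_rot: [0.0, 0.994, 0.113, -0.0]
contact_force: [0.9, 0.2, 1.0]
gripper_width: 0.998
grasp_force: 0.0
```

```bash
python3 b.py w2.png jaw_mid sensor; python3 - <<'E'
from h import *
np.set_printoptions(precision=4,suppress=True)
for n in("scene","side"):
  p=shot(n)
  for t,z in(("jaw_mid",.048),("sensor",.057),("nest",.074),("grip_mid",.082),("tester",0)):
    for r in bot.tip_of(t,p)[:2]: print(n,t,round(r["score"],2),onz(p,r["xy"],z)[:2])
E
```

```text
jaw_mid 0.56 [284. 217.] [ 0.53   -0.2253]
sensor 0.81 [309.   0.] [ 0.6777 -0.2081]
sensor 0.72 [281. 179.] [ 0.5575 -0.2175]
3.45 [ 0.5294 -0.2257  0.1234] [0.0007 0.9936 0.113  0.0017] [ 0.0649  0.4508  0.2958  1.9133 -0.1784  0.7991 -0.887 ]
scene jaw_mid 0.78 [ 0.4448 -0.4374]
scene jaw_mid 0.72 [ 0.5206 -0.2285]
scene sensor 0.79 [ 0.5558 -0.2176]
scene sensor 0.56 [ 0.6877 -0.2158]
scene nest 0.62 [0.4606 0.2317]
scene grip_mid 0.65 [0.5453 0.2065]
scene tester 0.97 [0.5386 0.216 ]
side jaw_mid 0.91 [ 0.4509 -0.437 ]
side jaw_mid 0.72 [ 0.5207 -0.2203]
side sensor 0.93 [ 0.6502 -0.2387]
side sensor 0.69 [ 0.5516 -0.2303]
side nest 0.85 [0.4647 0.2396]
side nest 0.62 [0.4732 0.3186]
side grip_mid 0.54 [0.555  0.2201]
side tester 0.74 [0.5546 0.2177]
side tester 0.71 [ 0.5653 -0.1706]
```

View pics/w2.png

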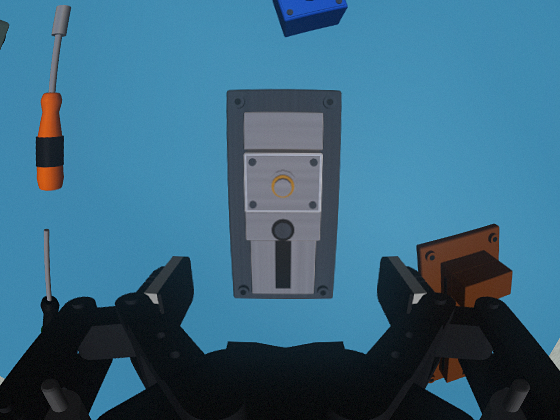

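The wrist view is aligned with the vise: sensor top centred at about (283,182), jaw below it at (283,230), fingers clear on both sides. Next I pinch the jaw.

>>> {"name": "jog_arm", "arguments": {
  "motion": [
    [0,0,0,0,0,40,85],
    [0,0,0,0,0,70,85],
    [0,0,0,0,0,82,85],
    [0,0,0,0,0,82,85],
    [0,0,0,0,0,82,48],
    [0,0,0,0,0,82,48],
    [0,0,0,0,0,82,48],
    [0,0,0,0,0,82,48],
    [0,0,0,0,0,82,48]
  ],
  "grip_force": 25
}}

```text
t: 5.18
eef_pos: [0.5284, -0.2237, 0.0406]
tool_rot: [-0.001, 0.994, 0.113, 0.0]
contact_force: [-2.4, 4.8, 7.1]
gripper_width: 0.579
grasp_force: 25.9
```

>>> {"name": "jog_arm", "arguments": {
  "motion": [
    [0,0,0,-6,-1,0,48],
    [0,0,0,-14,-1,0,48],
    [0,0,0,-22,-1,0,48],
    [0,0,0,-30,-1,0,48],
    [0,0,0,-30,-1,0,48],
    [0,0,0,-30,-1,0,48]
  ]
}}

```text
t: 5.92
eef_pos: [0.4984, -0.2304, 0.0405]
tool_rot: [-0.0, 0.994, 0.113, 0.0]
contact_force: [-2.0, 5.4, 12.9]
gripper_width: 0.584
grasp_force: 28.2
```

>>> {"name": "jog_arm", "arguments": {
  "motion": [
    [0,0,0,0,0,0,85],
    [0,0,0,0,0,0,85],
    [0,0,0,0,0,0,85],
    [0,0,0,0,0,-40,85],
    [0,0,0,0,0,-81,85],
    [0,0,0,0,0,-81,85]
  ]
}}

```text
t: 6.68
eef_pos: [0.5005, -0.2319, 0.1231]
tool_rot: [0.001, 0.994, 0.113, 0.003]
contact_force: [-0.5, -0.1, -0.4]
gripper_width: 0.991
grasp_force: 0.0
```

```bash
python3 b.py w3.png jaw_mid sensor
```

```text
jaw_mid 0.88 [281. 220.] [ 0.4999 -0.231 ]
jaw_mid 0.71 [484. 313.] [ 0.4521 -0.4344]
sensor 0.8 [284. 133.] [ 0.5596 -0.2194]
6.825 [ 0.4979 -0.2305  0.1195] [-0.0003  0.9936  0.1132 -0.0006] [ 0.0808  0.4202  0.3012  1.9752 -0.1743  0.772  -0.8611]
```

View pics/w3.png

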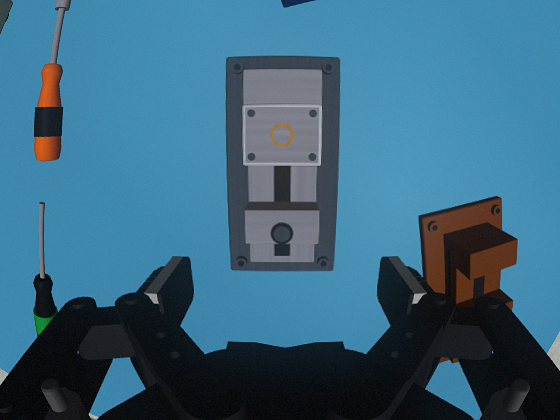

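The jaw has slid back about 30 mm (now at row 225). The sensor still stands at (282,134) with its top spanning columns 243–321, so I grip it next.

>>> {"name": "jog_arm", "arguments": {
  "motion": [
    [0,0,0,35,0,0,85],
    [0,0,0,62,0,0,85],
    [0,0,0,62,0,25,85],
    [0,0,0,62,0,50,85],
    [0,0,0,62,0,67,85],
    [0,0,0,62,0,67,43],
    [0,0,0,62,0,67,43],
    [0,0,0,62,0,67,43],
    [0,0,0,62,0,67,43],
    [0,0,0,62,0,67,43]
  ],
  "grip_force": 40
}}

```text
t: 8.07
eef_pos: [0.5593, -0.2171, 0.0542]
tool_rot: [0.0, 0.994, 0.113, 0.001]
contact_force: [-1.4, -0.2, 5.5]
gripper_width: 0.532
grasp_force: 43.0
```

>>> {"name": "jog_arm", "arguments": {
  "motion": [
    [0,0,0,0,0,0,43],
    [0,0,0,0,0,-15,43],
    [0,0,0,0,0,-50,43],
    [0,0,0,0,0,-100,43],
    [0,0,0,0,0,-150,43],
    [0,0,0,0,0,-160,43],
    [0,0,0,0,0,-160,43]
  ]
}}

```text
t: 8.95
eef_pos: [0.559, -0.2166, 0.2138]
tool_rot: [0.0, 0.994, 0.113, 0.001]
contact_force: [-0.6, 0.7, -3.5]
gripper_width: 0.528
grasp_force: 42.3
```

```bash
python3 b.py w4.png sensor nest grip_mid; python3 - <<'E'
from h import *
np.set_printoptions(precision=4,suppress=True)
for n in("scene","side"):
  p=shot(n); save(p,n+"4.png")
  for t,z in(("sensor",.19),("nest",.074),("grip_mid",.082)):
    for r in bot.tip_of(t,p)[:2]: print(n,t,round(r["score"],2),r["xy"],onz(p,r["xy"],z)[:2])
E
```

```text
sensor 0.98 [287. 270.] [ 0.4837 -0.2378]
sensor 0.62 [304.  63.] [ 0.6841 -0.2073]
9.15 [ 0.5579 -0.2164  0.2115] [-0.0006  0.9936  0.1132 -0.0016] [ 0.0122  0.3828  0.3289  1.7814 -0.1431  1.0041 -0.9475]
scene sensor 0.78 [217.4, 248.9] [ 0.5484 -0.2088]
scene sensor 0.58 [291.0, 142.4] [0.5006 0.157 ]
scene nest 0.82 [291.3, 142.8] [0.4483 0.2356]
scene grip_mid 0.66 [313.9, 162.3] [0.5504 0.2093]
scene grip_mid 0.65 [346.5, 126.3] [0.5543 0.3889]
side sensor 0.92 [334.0, 197.9] [ 0.5892 -0.1891]
side sensor 0.76 [366.1, 245.4] [ 0.5189 -0.3791]
side nest 0.9 [214.3, 186.0] [0.4601 0.247 ]
side grip_mid 0.59 [243.5, 175.4] [0.5662 0.2473]
```

>>> {"name": "jog_arm", "arguments": {
  "motion": [
    [0,0,0.05,-3,-25,-10,43],
    [0,0,0.1,-6,-65,-20,43],
    [0,0,0.16,-9,-110,-20,43],
    [0,0,0.22,-13,-160,-20,43],
    [0,0,0.28,-17,-210,-20,43],
    [0,0,0.34,-21,-260,-20,43],
    [0,0,0.4,-25,-310,-20,43],
    [0,0,0.45,-29,-355,-20,43],
    [0,0,0.47,-31,-385,-20,43],
    [0,0,0.47,-31,-394,-20,43]
  ]
}}

```text
t: 10.8
eef_pos: [0.4396, 0.162, 0.2335]
tool_rot: [-0.0, 0.993, -0.12, 0.0]
contact_force: [0.4, 1.0, -1.3]
gripper_width: 0.528
grasp_force: 42.3
```

```bash
sleep 0; python3 b.py w5.png nest grip_mid tester
```

```text
nest 0.65 [205. 190.] [0.4629 0.2354]
grip_mid 0.61 [204.  92.] [0.552  0.2091]
grip_mid 0.51 [225. 105.] [0.535  0.1934]
tester 0.8 [223. 106.] [0.5426 0.2093]
11.0 [0.4406 0.1588 0.2333] [ 0.0002  0.9925 -0.1221  0.0001] [-0.6363  0.1287  0.172   2.0389 -0.0259  0.9761 -2.2667]
```

View pics/w5.png

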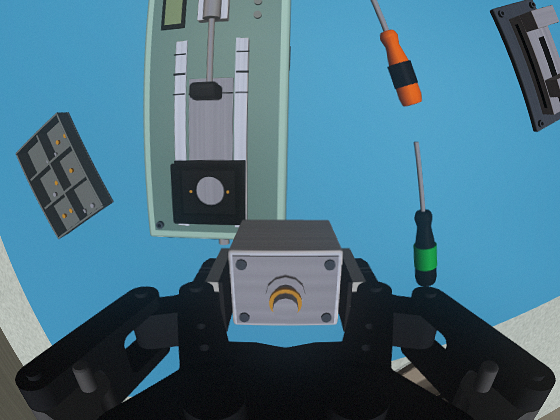

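```bash
python3 -c "
import cv2
a=cv2.imread('pics/w5.png')[30:250,140:300]; a=cv2.resize(a,None,fx=2.7,fy=2.7,interpolation=cv2.INTER_CUBIC); cv2.imwrite('pics/w5c.png',a); print(a.shape)"
```

```text
(594, 432, 3)
```

View pics/w5c.png

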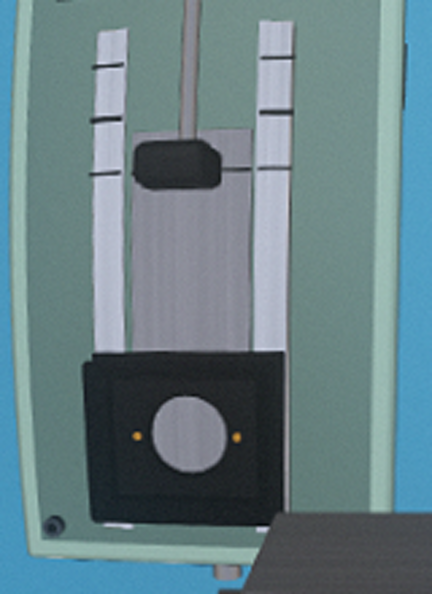

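The crop shows the port at crop (189,434) with pins at (137,436) and (237,437). The three lines cross the guides near crop rows 170, 115 and 61, and the grip stands at the shut line.

```bash
cat > d.py <<'E'
from h import *
np.set_printoptions(precision=4,suppress=True)
p=shot("wrist")
f=lambda x,y,z: onz(p,(140+(x+.5)/2.7-.5,30+(y+.5)/2.7-.5),z)[:2]
port=f(189,434,.074);print("port",port)
ang=lambda d:np.degrees(np.arctan2(d[1],d[0]))
a,b=f(137,436,.074),f(237,437,.074);print("pins mid",(a+b)/2,ang(a-b)-90,np.linalg.norm(a-b))
for n,l,r in(("shut",(90,174),(292,166)),("half",(90,121),(293,110)),("full",(93,67),(295,56))):
    L,Rr=f(*l,.069),f(*r,.069); m=(L+Rr)/2; print(n,m,ang(L-Rr)-90,np.linalg.norm(L-Rr),"from port",m-port,np.linalg.norm(m-port),ang(m-port))
for q in ((83,362),(285,353),(285,523),(92,524)): print("collar",f(*q,.089))
o=bot.get_obs();print(o["eef_pos"],o["tool_rot"])
E
python3 d.py
```

```text
port [0.4622 0.2273]
pins mid [0.4616 0.2285] -15.107613232436677 0.03726823863531333
shut [0.5539 0.2031] -14.899337719900913 0.07382091777708462 from port [ 0.0917 -0.0242] 0.0948219233170623 -14.772946248643963
half [0.5732 0.1981] -14.570128235439157 0.07415786745173815 from port [ 0.111  -0.0292] 0.11474217951495158 -14.726459085548708
full [0.5925 0.1925] -15.008434226133545 0.07389422270569185 from port [ 0.1303 -0.0348] 0.13484575328141923 -14.933996091952096
collar [0.4982 0.2527]
collar [0.4825 0.1836]
collar [0.4258 0.1994]
collar [0.4421 0.268 ]
[0.4407 0.1586 0.2333] [ 0.0002  0.9925 -0.1224  0.0001]
```

```bash
cat > e.py <<'E'
from h import *
np.set_printoptions(precision=4,suppress=True)
o=bot.get_obs();p=shot("wrist");T=toolT(o);p["W"]=np.array(p["tool_from_camera"])
g=p["pixels"].astype(int).sum(2)
print("col 260 rows",g[240:335:3,250]); 
for z in(-.025,):
  for q in((230,252),(341,250),(336,325),(235,325),(240,262),(330,265),(329,317),(242,317)): print(q,onz(p,q,z)[:2]*1000)
yaw=np.radians(-14.8);d=np.array([.4622,.2272,0])-T[:3,3];print("tool delta mm",(T[:3,:3].T@d)*1000)
E
python3 e.py
```

```text
col 260 rows [230 219 217 213 491 441 412 415 426 427 422 427 415 421 426 419 405 418
 426 418 417 420 412 413 421 429 418 400 499 399 398 393]
(230, 252) [ 16.6045 -20.9097]
(341, 250) [17.4543 23.378 ]
(336, 325) [-18.8921  23.7011]
(235, 325) [-18.8519 -21.1231]
(240, 262) [ 12.2867 -17.0696]
(330, 265) [10.9422 19.2479]
(329, 317) [-14.3978  20.268 ]
(242, 317) [-14.3664 -17.7037]
tool delta mm [  4.19   -71.894  233.2446]
```

>>> {"name": "jog_arm", "arguments": {
  "motion": [
    [0,0,0.013,3,-30,0,43],
    [0,0,0.013,5.4,-60,0,43],
    [0,0,0.013,5.4,-72.5,0,43],
    [0,0,0.013,5.4,-72.5,35,43],
    [0,0,0.013,5.4,-72.5,75,43],
    [0,0,0.013,5.4,-72.5,105,43],
    [0,0,0.013,5.4,-72.5,105,43],
    [0,0,0.013,5.4,-72.5,105,43]
  ]
}}

```text
t: 12.1
eef_pos: [0.4637, 0.2289, 0.1294]
tool_rot: [-0.0, 0.992, -0.128, 0.001]
contact_force: [0.3, 0.4, -1.8]
gripper_width: 0.527
grasp_force: 42.1
```

```bash
python3 b.py w6.png; python3 - <<'E'
from h import *
p=shot("side"); save(p,"side6.png")
a=cv2.imread("pics/w6.png"); b=cv2.imread("pics/side6.png")[130:250,150:310]
b=cv2.resize(b,(400,300)); a=cv2.resize(a,(400,300))
cv2.imwrite("pics/c6.png",np.hstack([a,b]))
E
```

```text
12.15 [0.4639 0.2292 0.1298] [-0.0007  0.9918 -0.1281  0.0009] [-0.6837  0.3479  0.1262  2.0325 -0.062   0.7624 -2.348 ]
```

View pics/c6.png

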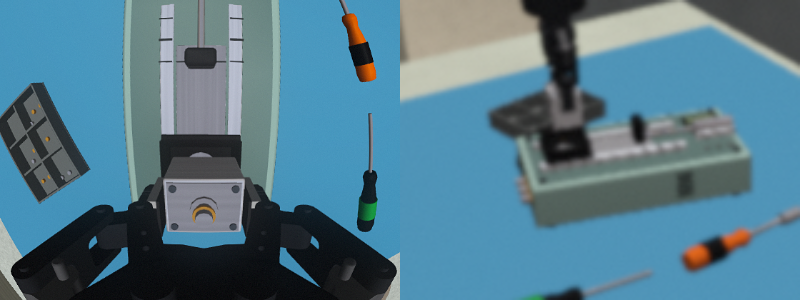

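The composite shows the head over the collar, lined up with the blade and guides. The collar spans columns 160–239 and the head's centre is at about 202. I lower it slowly.

>>> {"name": "jog_arm", "arguments": {
  "motion": [
    [0,0,0,0,0,8,43],
    [0,0,0,0,0,14,43],
    [0,0,0,0,0,19,43],
    [0,0,0,0,0,24,43],
    [0,0,0,0,0,28,43],
    [0,0,0,0,0,31,43],
    [0,0,0,0,0,31,43]
  ]
}}

```text
t: 13.08
eef_pos: [0.4628, 0.2291, 0.0971]
tool_rot: [0.0, 0.992, -0.128, -0.0]
contact_force: [0.5, -0.0, -1.4]
gripper_width: 0.533
grasp_force: 42.2
```

No contact with the rim yet; I continue in small steps.

>>> {"name": "jog_arm", "arguments": {
  "motion": [
    [0,0,0,0,0,1,43],
    [0,0,0,0,0,2,43],
    [0,0,0,0,0,3,43],
    [0,0,0,0,0,4,43],
    [0,0,0,0,0,4,43]
  ]
}}

```text
t: 13.7
eef_pos: [0.4628, 0.2292, 0.0932]
tool_rot: [0.0, 0.992, -0.128, -0.0]
contact_force: [-0.2, 0.4, -1.5]
gripper_width: 0.533
grasp_force: 42.2
```

>>> {"name": "jog_arm", "arguments": {
  "motion": [
    [0,0,0,0,0,0.7,43],
    [0,0,0,0,0,1.4,43],
    [0,0,0,0,0,1.4,43]
  ]
}}

```text
t: 14.08
eef_pos: [0.4629, 0.2292, 0.0926]
tool_rot: [-0.0, 0.992, -0.128, 0.0]
contact_force: [-1.9, -1.9, 6.9]
gripper_width: 0.53
grasp_force: 43.3
```

Contact came at the expected height (about 0.093). I release and rise.

>>> {"name": "jog_arm", "arguments": {
  "motion": [
    [0,0,0,0,0,0,50],
    [0,0,0,0,0,0,60],
    [0,0,0,0,0,0,80],
    [0,0,0,0,0,0,85],
    [0,0,0,0,0,0,85],
    [0,0,0,0,0,-30,85],
    [0,0,0,0,0,-80,85],
    [0,0,0,0,0,-125,85],
    [0,0,0,-20,0,-125,85],
    [0,0,0,-20,0,-125,85]
  ]
}}

```text
t: 15.32
eef_pos: [0.4417, 0.2345, 0.2163]
tool_rot: [0.0, 0.992, -0.127, -0.001]
contact_force: [-0.3, -0.3, 0.3]
gripper_width: 0.996
grasp_force: 0.0
```

```bash
sed -i 's/nest=.074/nest=.074/' b.py; python3 b.py w7.png grip_mid; python3 - <<'E'
from h import *
p=shot("wrist"); 
for r in bot.tip_of("sensor",p)[:2]: print(r["score"],r["xy"],onz(p,r["xy"],.096))
a=cv2.imread("pics/w7.png")[0:300,130:430]; cv2.imwrite("pics/c7.png",cv2.resize(a,(600,600),interpolation=cv2.INTER_CUBIC))
E
```

```text
grip_mid 0.58 [284.  68.] [0.5528 0.2053]
15.425 [0.4427 0.2338 0.2157] [ 0.0008  0.9919 -0.1274 -0.0008] [-0.7255  0.2072  0.132   1.9879 -0.0331  0.9507 -2.4033]
0.98 [284.4, 179.4] [0.46290935 0.22764236 0.096     ]
```

View pics/c7.png

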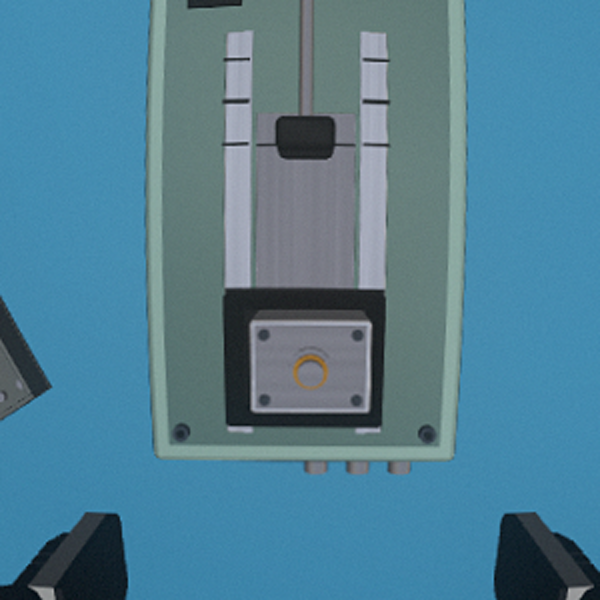

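The head is seated in the collar, upright and central (crop (310,368); network gives (0.463, 0.2276)). The shutter grip is at its shut line, crop row 140. I go to pinch it across its 24 mm width.

>>> {"name": "jog_arm", "arguments": {
  "motion": [
    [0,0,0,40,0.8,0,85],
    [0,0,0,85,1.5,0,85],
    [0,0,0,115,1.5,0,85],
    [0,0,0,115,1.5,40,70],
    [0,0,0,115,1.5,90,60],
    [0,0,0,115,1.5,125,60],
    [0,0,0,115,1.5,135,60],
    [0,0,0,115,1.5,142,60],
    [0,0,0,115,1.5,142,60]
  ]
}}

```text
t: 16.65
eef_pos: [0.555, 0.2038, 0.0755]
tool_rot: [-0.0, 0.992, -0.128, 0.0]
contact_force: [-0.5, -0.4, 0.2]
gripper_width: 0.701
grasp_force: 0.0
```

>>> {"name": "jog_arm", "arguments": {
  "motion": [
    [0,0,0,0,0,0,40],
    [0,0,0,0,0,0,20],
    [0,0,0,0,0,0,20],
    [0,0,0,0,0,0,20],
    [0,0,0,0,0,0,20],
    [0,0,0,0,0,0,20]
  ],
  "grip_force": 60
}}

```text
t: 17.4
eef_pos: [0.5559, 0.2072, 0.0767]
tool_rot: [-0.003, 0.992, -0.127, 0.002]
contact_force: [0.6, 6.1, 2.1]
gripper_width: 0.269
grasp_force: 59.2
```

>>> {"name": "jog_arm", "arguments": {
  "motion": [
    [0,0,0,4,-2,0,20],
    [0,0,0,8,-3,0,20],
    [0,0,0,12,-3,0,20],
    [0,0,0,16,-3,0,20],
    [0,0,0,20,-3,0,20],
    [0,0,0,20,-3,0,20],
    [0,0,0,20,-3,0,20],
    [0,0,0,20,-3,0,20]
  ]
}}

```text
t: 18.4
eef_pos: [0.5737, 0.2025, 0.0766]
tool_rot: [-0.001, 0.992, -0.127, -0.001]
contact_force: [-6.8, 1.3, 11.8]
gripper_width: 0.264
grasp_force: 60.3
```

```bash
python3 b.py w8.png grip_mid; python3 - <<'E'
from h import *
o=bot.get_obs();print(o["contact_force"],o["eef_pos"])
for n in("scene","side"):
    p=shot(n)
    for r in bot.tip_of("grip_mid",p)[:2]: print(n,r["score"],r["xy"],onz(p,r["xy"],.082))
b=p["pixels"][120:250,180:310,::-1]
a=cv2.imread("pics/w8.png")[60:420,80:480]
b=cv2.resize(b,(400,400),interpolation=cv2.INTER_CUBIC); a=cv2.resize(a,(400,400))
cv2.imwrite("pics/c8.png",np.hstack([a,b]))
E
```

```text
grip_mid 0.55 [285. 279.] [0.5681 0.2029]
18.5 [0.5736 0.2026 0.0766] [-0.0007  0.9919 -0.1274 -0.0006] [-0.5527  0.5536  0.149   1.8494 -0.1177  0.7474 -2.1655]
[-7.86733723  0.12005731 12.3992945 ] [0.57364968 0.20256937 0.07664292]
scene 0.73 [318.4, 165.0] [0.56683409 0.20892736 0.082     ]
scene 0.26 [285.3, 227.5] [ 0.61120259 -0.02066085  0.082     ]
side 0.68 [249.0, 180.8] [0.56207035 0.20213145 0.082     ]
```

View pics/c8.png

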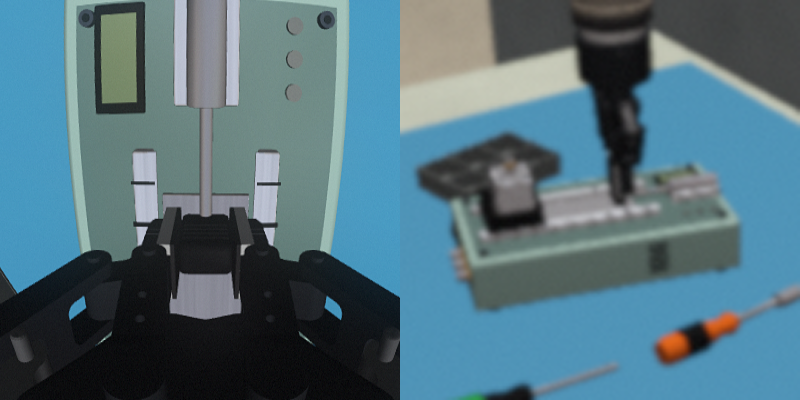

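The left half shows the fingers pinching the grip near the middle line (row 225), with the blade's far edge at row 193. On the right, the head stands in the collar. I work out the travel from the blade's far edge relative to the lines.

```bash
cat > g.py <<'E'
from h import *
p=shot("wrist"); tc=np.array(p["tool_from_camera"])
def P(pos,q): return toolT(dict(eef_pos=pos,tool_rot=q))@tc
u=np.array([np.cos(np.radians(-14.8)),np.sin(np.radians(-14.8))])
s=lambda q,z: onz(p,q,z)[:2]@u*1000
p["W"]=P([.4427,.2338,.2157],[.0008,.9919,-.1274,-.0008])
c=lambda x,y:(130+x/2,y/2)
L=[s(c(305,r),.069) for r in(144.5,101,59.5)]; e0=[s(c(330,113),z) for z in(.062,.066)]
print("w7 lines",L,"blade",e0, "grip top",s(c(305,117),.099))
p["W"]=P([.5736,.2026,.0766],[-.0007,.9919,-.1274,-.0006])
d=lambda x,y:(80+x,60+y*.9)
L2=[s(d(207,r),.069) for r in(225,184)]; e1=[s(d(207,193),z) for z in(.062,.066)]
print("w8 lines half/full",L2,"blade",e1,"grip top far",s(d(207,214),.099))
for i in(0,1): print("travel",(e1[i]-L2[1])-(e0[i]-L[2]),(e1[i]-L2[0])-(e0[i]-L[1]))
E
python3 g.py
```

```text
w7 lines [np.float64(481.5154379837967), np.float64(501.72802303834305), np.float64(521.6019265478163)] blade [np.float64(497.66463164273364), np.float64(496.81458322517335)] grip top 488.05604915186046
w8 lines half/full [np.float64(500.3537180234998), np.float64(520.1549678204143)] blade [np.float64(513.508373078905), np.float64(514.9041376570683)] grip top far 518.30889823427
travel 17.290700163573433 17.21804645101463
travel 19.536513159296987 19.463859446738184
```

Estimates agree on about 18–19 mm of travel; I add 1 mm and settle.

>>> {"name": "jog_arm", "arguments": {
  "motion": [
    [0,0,0,1.2,0,0,20],
    [0,0,0,1.2,0,0,20],
    [0,0,0,1.2,0,0,20],
    [0,0,0,1.2,0,0,20],
    [0,0,0,1.2,0,0,20],
    [0,0,0,1.2,0,0,20]
  ]
}}

```text
t: 19.5
eef_pos: [0.5747, 0.2023, 0.0766]
tool_rot: [-0.001, 0.992, -0.127, -0.001]
contact_force: [-8.0, 0.2, 12.0]
gripper_width: 0.265
grasp_force: 60.5
```

```bash
python3 - <<'E'
from h import *
p=shot("wrist")
for r in bot.tip_of("sensor",p)[:1]: print("sensor",r)
p=shot("side")
for r in bot.tip_of("sensor",p)[:3]: print(r["score"],onz(p,r["xy"],.096))
o=bot.get_obs();print(o["eef_pos"],o["contact_force"],o["grasp_force"],o["t"])
print(bot.hand_in())
E
```

```text
0.7 [ 0.60961248 -0.28888212  0.096     ]
0.47 [0.45699855 0.21059746 0.096     ]
[0.57465803 0.20225617 0.07663123] [-7.29565269  0.90174251 11.4679378 ] 60.4591029882431 19.7
the job is handed in; nothing more can be done
None
```

I handed the job in at 19.7 s: the sensor head is seated in the tester's collar and released, and the gripper is holding the shutter at about 19–20 mm of travel (half is 20 mm); hand-in returned no verdict.

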